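# Put the knife away, then slide the sole board out to its line and hold it

## Task

Put the skiving knife that lies on the work board away in the empty pocket of the knife guard: blade first, flat, until its handle meets the clear cover, and let go. Then take the board by its grip and slide it outward on the drying rack, sole end first and square to the slats, never lifting or tipping it, until the black line across it is level with the outer face of the outermost slat. It would tip by itself out there, so finish still holding it level on the rack, the sole in its place on it and the other soles, the folder and the tack tin left where they were.

Things in the scene. Friction and masses are not known exactly. Their poses are not given: they have to be found in the camera images.
- board_grip (a point): Centre of the board's grip: a wooden cleat 22 mm thick (y, along the board), 90 mm long (x, across it), 36 mm high, standing on the board's top near its inner end; this point is 18 mm above the board's top, 35 mm from the inner end and 145 mm behind the black line. Grip it from above by its two long faces. Axes as the board's: y to the outer end, z up.
- board_line (a point): Middle of the black line drawn across the board's top, 3 mm wide, 200 mm from the outer end; axes as the board's (y to the outer end, z up).
- board: Loose plywood work board, 150 (x) x 380 (y) x 18 mm, about 0.5 kg, lying on the rack's slats, top 88 mm above the bench; origin at the centre of its underside, y to its outer end, z up. The sole lies across it 137 mm outward of the origin, so with the line at the slat's face the board tips unless its grip is held, or pressed down with 4 N or more.
- rack_edge (a point): Middle of the upper edge of the outer face of the rack's outermost slat, 70 mm above the bench. x runs along the slats; y points outward, square to them. The board's line must come to this face (y = 0 in this frame).
- rack: Low wooden drying rack screwed to the bench, 480 (x, along the slats) x 300 (y) x 70 mm high: three slats 20 mm wide, centred at y = -140, 0 and +140 mm; origin at the centre of its underside, y outward, so the outermost slat's outer face is at y = +150 mm.
- work_sole_mid (a point): Loose sandal sole (240 x 86 mm, 18 mm thick at the toe, 36 mm at the heel, black with a pale top, about 0.25 kg) lying across the board's outer end, held only by its weight; this point is at its middle, 12 mm above the board's top; x points to its toe.
- knife_mid (a point): Centre of the skiving knife's handle: wood with a brass ferrule, 100 mm long (x), 26 mm wide (y), 20 mm high; x points to the blade. The flat steel blade, 27 mm wide and 3 mm thick, runs from 50 to 105 mm ahead of this point at mid-height. 90 g. It lies flat across the board between grip and sole, this point 10 mm above the board's top.
- knife_tip (a point): Tip end of the knife's blade, 105 mm ahead of the handle's centre; with the knife home it is 55 mm inside the pocket's mouth.
- guard_mouth (a point): Middle of the mouth of the guard's empty pocket, 20 mm above the bench; x points into it. Pocket 36 mm wide, 16 mm high, 67 mm deep; the cover's top is 31 mm above the bench. Before the mouth the base is a level apron, 10 mm above the bench, 115 mm long, where the handle comes to lie: knife home, its handle's centre is 50 mm before this point, at its height.
- guard: Knife guard fixed to the bench: wooden base 190 x 190 x 10 mm with two pockets side by side under a clear cover at its +x side; origin at the centre of its underside. The empty pocket is at y = +45 mm, its mouth at x = +20 mm; the other, at y = -45 mm, holds the folder.
- folder: Edge folder with a black handle, 95 x 22 x 16 mm, in the guard's other pocket; leave it there. Origin under its handle's centre.
- far_sole: Loose sandal sole (240 x 86 mm) lying on the rack beside the board, on the side away from the robot; leave it. Origin at the middle of its underside.
- near_sole: Loose sandal sole (240 x 86 mm) lying on the rack beside the board, on the robot's side; leave it. Origin at the middle of its underside.
- tack_tin: Low open tin, 75 x 55 x 22 mm, on the bench; leave it. Origin at the centre of its underside.
- knife: The skiving knife as a whole; origin under its handle's centre, x to the blade, z up.
Mind the look-alikes: they are no part of the job. Of the things like the knife, leave any that is purple or red; of the rest the larger one is meant.

How it is judged:
By the outcome, as a careful person would: the job done as asked, in the order asked, and still so for the second after the job is handed in, while the arm keeps its last pose, push and grip.
It also fails if it takes over 54 s, if anything falls off the work surface, if the arm or the gripper's body presses on something with over 40 N, if the wrist force passes 120 N, or if a joint passes its speed limit or range.

## Robot

A 6-joint arm with a two-finger parallel gripper is mounted at the origin on the work surface. World frame = base frame: x ahead of the robot, y to its left, z up, the work surface at z = 0. Lengths are in m, angles in rad, forces in N, time in s.
With the tool pointing down it reaches from about 0.35 to 0.975 m from the base axis. Payload 4.9 kg.
Tool frame: the origin (TCP) lies where the fingers leave the gripper's body, on its centre line; the fingertips stand 73 mm ahead of it and the grasp point (between the pads) lies 54 mm ahead of it; z points along the fingers, y is the direction in which the jaws open and shut (so a half turn about z gives the same grasp; the last joint's range is limited). The gripper opens to 85 mm and grips with 20 to 120 N. Pads are 22 mm wide; open, the fingers measure 114 mm over their backs; the gripper's body (76 mm by 85 mm) begins 54 mm behind the grasp point. The pads swing forward as they close: fully open they stand 13 mm farther back than shut.
Start: joints at [1.172, 0.053, 1.613, -0, 1.476, -0.119], TCP at [0.173, 0.601, 0.304] pointing down, gripper open.
Joint ranges: [-3.01, 3.01], [-1.01, 2.22], [0.06, 2.58], [-1.02, 4.17], [0.09, 2.62], [-3.14, 3.14]. Speed limits (rad/s): [2.57, 2.57, 3.14, 3.14, 3.14, 3.14].

## Interface

Orientations are given as a rotation vector (axis times angle).
In Python, from station import monitor, vision, workorder gives the robot as it stands.
- The arm moves only by the tool arm_command, never from a script. Its argument "rows" is text: rows parted by semicolons, each of 6 numbers parted by spaces: the shift along the world's x, y, z in mm, then the turn, a rotation vector about the world's x, y, z in degrees. In form: tx ty tz wx wy wz; .... A call has 1 to 12 rows; each row is the pose to reach, as a shift and turn from the pose measured when the call began; what a row does not reach only later rows make up. A row lasts 1/8 s, in which the tool goes at most 62.5 mm and 10.7 degrees, less where a joint would pass 70% of its speed; a pose out of reach is approached as far as the arm can. A call with a gripper value outside its range is refused whole. "jaw" is the opening, from 0 (shut) to 1 (fully open), set as the call begins (left out, the last holds). The fingers move at their own pace and stop on an object; "squeeze" is the grip in N (left out, the last holds). Time passes only in rows, so rows that repeat a pose let the fingers close. It gives the time, the measured TCP pose, the force and the opening at its end, in the units of the state.
- monitor.get_obs(): the state, without advancing time (a new reading comes with each control period).
- vision.get_image(name): name is "side" or "top" or "wrist"; returns a dict with "frame" (400x640x3 uint8, red, green, blue), "vfov" (degrees; the focal length in pixels is half the picture's height over the tangent of half this angle, whatever the lens; pixels are square), "cx", "cy" (the principal point, pixels), "R" (3x3) and "t" (3): a world point X has camera coordinates R X + t; the wrist camera has in their place "T_tool_cam" (4x4, takes a point from camera to tool coordinates, whose origin is the TCP and whose axes are the flange's). Camera axes: x right, y down, z forward; pixel columns grow to the right and rows downward; lengths in m; the calibration is good to about 2 mm. A picture is of the moment at which its call begins: read the wrist's pose just before it. There is no depth.
- workorder.finish_job(): hands the job in, once; it reports no verdict.
The state is a dict: "t": time; "q": joint angles; "dq": joint speeds; "effort": joint torques, N m; "tool_pos": TCP position; "tool_rot": TCP orientation; "contact_force": force on the tool from outside, world axes, zero at the start; "wrist_torque": the same for the moment, N m; "opening": finger opening in m.
Only numpy, scipy, OpenCV 4.12 (cv2) and the standard library are available. Lean on these libraries where they do the work, as an engineer would, in place of code of your own. Each camera call takes 0.05 s, during which the arm holds its last target. There are 200 camera calls.

## Working session

There is one attempt and no reset: what is moved stays moved. The work goes in short steps, Python scripts to look and compute and a tool call to move; the robot and the scene stay as the last step left them, time stands still between calls to the robot, and variables do not carry over. Pictures are saved under pics/ and viewed, about 8 in all and at most 12, crops included, and the job is handed in when it is done.

Besides the shell and the picture viewer there is one more tool, called by a JSON object that holds its "name" and its "arguments". arm_command: Moves the arm, as the interface text tells. Its arguments: {"type":"object","properties":{"rows":{"type":"string"},"jaw":{"type":"number"},"squeeze":{"type":"number"}},"required":["rows"]}

```bash
mkdir -p pics
cat > h.py <<'E'
import numpy as np,cv2
from station import monitor,vision,workorder
from scipy.spatial.transform import Rotation as Ro
def grab(n,fn=None):
    o=monitor.get_obs(); d=vision.get_image(n)
    f=d["frame"].shape[0]/2/np.tan(np.radians(d["vfov"])/2)
    if "R" in d: R=np.array(d["R"]);t=np.array(d["t"]); Rc=R.T; c=-R.T@t
    else:
        T=np.array(d["T_tool_cam"]); Rt=Ro.from_rotvec(o["tool_rot"]).as_matrix()
        Rc=Rt@T[:3,:3]; c=Rt@T[:3,3]+np.array(o["tool_pos"])
    im=cv2.cvtColor(d["frame"],cv2.COLOR_RGB2BGR)
    if fn: cv2.imwrite("pics/"+fn+".png",im)
    return dict(im=im,f=f,cx=d["cx"],cy=d["cy"],Rc=Rc,c=c,keys=list(d))
def ray(g,u,v): return g["Rc"]@np.array([(u-g["cx"])/g["f"],(v-g["cy"])/g["f"],1.])
def pt(g,u,v,z):
    r=ray(g,u,v); return g["c"]+r*(z-g["c"][2])/r[2]
def proj(g,X):
    p=g["Rc"].T@(np.array(X)-g["c"]); return p[:2]/p[2]*g["f"]+[g["cx"],g["cy"]]
E
python3 - <<'E'
from h import *
o=monitor.get_obs(); print(o)
ims=[]
for n in("top","side","wrist"):
    g=grab(n,n+"0"); print(n,g["f"],g["cx"],g["cy"],g["c"].round(3),g["Rc"].round(3).tolist(),g["keys"])
E
```

```text
{'t': 0.0, 'q': array([ 1.17199168e+00,  5.33579877e-02,  1.61429820e+00, -2.20887053e-05,
        1.47600783e+00, -1.19026012e-01]), 'dq': array([ 0.00052097, -0.00048566, -0.00070016, -0.00138582, -0.00158873,
       -0.00137448]), 'effort': array([-8.61893859e-04, -3.93669641e+01, -3.70189011e+01, -1.03539110e-04,
        7.03986967e-03, -1.42565443e-05]), 'tool_pos': array([0.1724219 , 0.60024836, 0.30265966]), 'tool_rot': array([-0.43796881, -3.11039859,  0.00315358]), 'contact_force': array([ 0.37228699, -1.07649936,  0.57247652]), 'wrist_torque': array([ 0.00333759, -0.01784803,  0.03195238]), 'opening': 0.08563658682086805}
top 412.6150176934458 316.8726892868202 201.94809701085453 [ 0.499 -0.042  1.259] [[0.009, -1.0, 0.026], [-1.0, -0.009, 0.023], [-0.023, -0.026, -0.999]] ['frame', 'vfov', 'cx', 'cy', 'R', 't']
side 377.8736873448477 320.35402083864204 209.038805021329 [ 0.02  -0.623  0.899] [[0.752, -0.46, 0.471], [-0.659, -0.542, 0.522], [0.015, -0.704, -0.711]] ['frame', 'vfov', 'cx', 'cy', 'R', 't']
wrist 280.0204514588357 313.47443174981845 198.8167087761219 [0.109 0.618 0.372] [[0.276, 0.928, 0.251], [0.961, -0.266, -0.073], [-0.001, 0.261, -0.965]] ['frame', 'vfov', 'cx', 'cy', 'T_tool_cam']
```

View pics/top0.png

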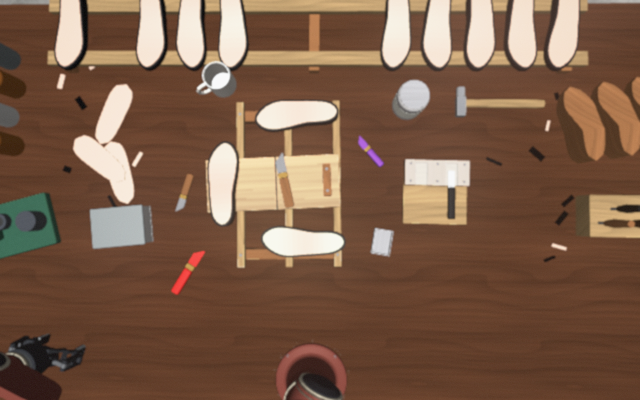

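View pics/side0.png

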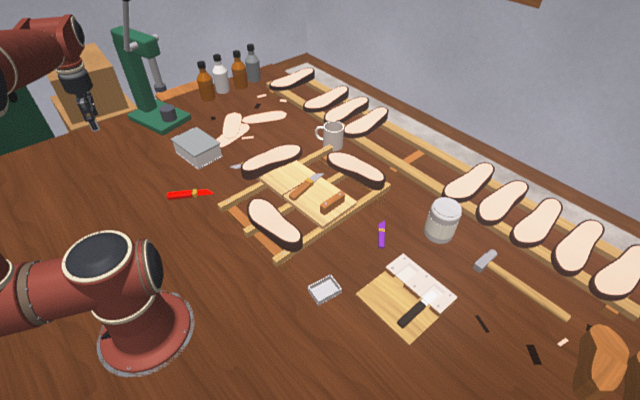

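Candidates for the knife in the top view:
- the wooden knife on the board at (284,180)
- a small wooden one on the bench at (184,192)
- a purple one at (370,151)
- a red one at (187,272)

The one on the board fits: it's wood with a ferrule, the larger of the two that are neither purple nor red, and it lies between grip and sole. I'll confirm it in a crop.

Run:
```python
from h import *
im=cv2.imread("pics/top0.png")
a=cv2.resize(im[95:275,160:480],None,fx=2.5,fy=2.5,interpolation=cv2.INTER_CUBIC)
cv2.imwrite("pics/crop0.png",a)
```

```text
(no output)
```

View pics/crop0.png

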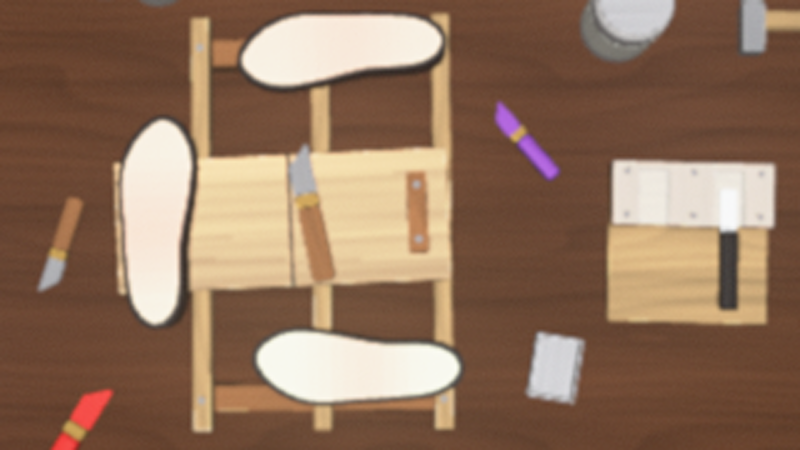

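The crop confirms it: wooden handle with a brass ferrule, handle crop (307,205)–(324,280), blade tip at about (303,147). The line is at crop x≈291, the cleat at (417,212), and the empty pocket is the left one, mouth at about (650,226).

```bash
cat > px.py <<'E'
from h import *
def P(g,u,v,z): return pt(g,u/2.5+160,v/2.5+95,z)
E
python3 - <<'E'
from px import *
g=grab("top")
for n,u,v,z in [("hfront",307,203,.108),("hrear",324,280,.108),("tip",303,147,.098),("cleat a",417,174,.124),("cleat b",417,251,.124),
 ("line a",289,154,.088),("line b",294,287,.088),("board edge a",195,157,.088),("board edge b",447,149,.088),("edge2 a",190,291,.088),("edge2 b",451,278,.088),
 ("slat a",190,18,.07),("slat b",192,431,.07),("cover tl",613,161,.031),("cover tr",775,165,.031),("cover bl",611,226,.031),("cover br",774,228,.031),("base bl",607,320,.01),("base br",767,325,.01),("sole",160,220,.12)]:
    print(n,(P(g,u,v,z)[:2]*1000).round(0))
E
```

```text
hfront [600.  81.]
hrear [514.  61.]
tip [664.  87.]
cleat a [632. -42.]
cleat b [547. -43.]
line a [658. 104.]
line b [506.  97.]
board edge a [654. 212.]
board edge b [665. -76.]
edge2 a [500. 216.]
edge2 b [518. -81.]
slat a [819. 224.]
slat b [339. 215.]
cover tl [ 659. -275.]
cover tr [ 656. -465.]
cover bl [ 582. -272.]
cover br [ 581. -464.]
base bl [ 470. -272.]
base br [ 466. -463.]
sole [579. 243.]
```

{"name": "arm_command", "arguments": {"rows": "35 -48 0 0 0 3; 70 -96 0 0 0 6; 105 -144 0 0 0 9; 140 -192 0 0 0 12; 175 -240 0 0 0 15; 210 -288 0 0 0 18; 245 -336 0 0 0 21; 280 -384 0 0 0 24; 315 -432 0 0 0 26; 350 -480 0 0 0 28; 385 -529 0 0 0 29; 385 -529 0 0 0 29", "jaw": 1}}

```text
t: 1.7
tool_pos: [0.5589, 0.0682, 0.3027]
tool_rot: [0.347, -3.122, 0.003]
contact_force: [0.1, 1.0, -0.4]
opening: 0.0852
```

Run:
```python
from h import *
import pickle
o=monitor.get_obs(); print(o["t"],o["tool_pos"],o["tool_rot"],o["q"].round(2),o["contact_force"])
g=grab("wrist","w1");pickle.dump(g,open("g1.pkl","wb"))
```

```text
1.7 [0.55892527 0.06818676 0.30265803] [ 3.46708438e-01 -3.12175883e+00  2.84705507e-03] [-0.01 -0.09  1.76 -0.    1.48 -1.8 ] [ 0.11737111  0.99901953 -0.41279719]
```

View pics/w1.png

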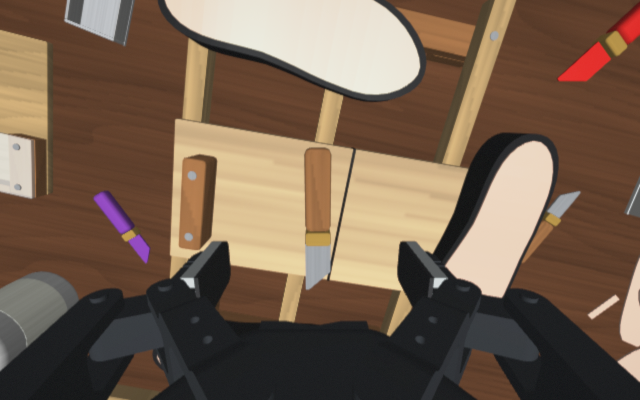

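The wrist view shows the handle at (305–331, 148–246), blade tip near (313,289), line from (354,150) to (331,278) and the cleat at (197,203). I'll measure these by mask.

Run:
```python
from h import *
import pickle
g=pickle.load(open("g1.pkl","rb")); im=g["im"]; hsv=cv2.cvtColor(im,cv2.COLOR_BGR2HSV)
for p in [(318,190),(250,180),(318,240),(318,265),(197,200),(343,215)]: print(p,hsv[p[1],p[0]])
def comp(m,p):
    n,l=cv2.connectedComponents(m.astype(np.uint8)); return l==l[p[1],p[0]]
S=hsv[...,1]
m=(S>110)&(hsv[...,2]>70); m[:142]=0;m[255:]=0;m[:,:290]=0;m[:,348:]=0
m=comp(m,(318,190)); ys,xs=np.where(m); print("handle bbox",xs.min(),xs.max(),ys.min(),ys.max(),m.sum())
W=np.array([pt(g,u,v,.108)[:2]*1000 for u,v in zip(xs,ys)],np.float32)
print(cv2.minAreaRect(W)); r=cv2.boxPoints(cv2.minAreaRect(W)); print(r.round(1))
m=(S>110)&(hsv[...,2]>60); m[:,:175]=0;m[:,222:]=0;m[:150]=0;m[255:]=0
m=comp(m,(197,203)); ys,xs=np.where(m)
W=np.array([pt(g,u,v,.124)[:2]*1000 for u,v in zip(xs,ys)],np.float32); print("cleat",cv2.minAreaRect(W))
# line: dark pixels on each row
L=[]
for v in range(155,275,2):
    c=int(round(354+(v-150)*(331-354)/128)); s=im[v,c-6:c+7].sum(1).astype(float); w=np.clip(np.median(s)-60-s,0,None)
    if w.sum()>0: L.append(pt(g,(w*np.arange(c-6,c+7)).sum()/w.sum(),v,.088)[:2]*1000)
L=np.array(L);print("line",np.polyfit(L[:,0],L[:,1],1),np.degrees(np.arctan(np.polyfit(L[:,0],L[:,1],1)[0])),L[0],L[-1])
# outer slat outer top edge points & tip
for u,v,z in [(313,289,.098),(516,0,.07),(464,162,.07),(494,0,.07),(441,160,.07)]: print(u,v,(pt(g,u,v,z)[:2]*1000).round(1))
```

```text
(318, 190) [ 14 141 166]
(250, 180) [ 18  86 217]
(318, 240) [ 21 151 192]
(318, 265) [103  14 169]
(197, 200) [ 14 142 180]
(343, 215) [ 19  84 222]
handle bbox 305 330 148 245 2470
((563.073486328125, 72.5089340209961), (97.81786346435547, 25.42717933654785), 12.705229759216309)
[[512.6  74.2]
 [518.2  49.3]
 [613.6  70.9]
 [608.   95.7]]
cleat ((588.4208374023438, -36.62672424316406), (92.26299285888672, 29.585384368896484), 3.0904979705810547)
line [5.32028962e-02 7.11423988e+01] 3.0454301637953507 [515.96283818  98.52888305] [650.26062807 105.60725657]
313 289 [667.9  91.3]
516 0 [344.4 213.4]
464 162 [498.4 219.9]
494 0 [348.9 193.3]
441 160 [501.7 195. ]
```

{"name": "arm_command", "arguments": {"rows": "4 4 -40 0 0 0; 4 4 -80 0 0 0; 4 4 -120 0 0 0; 4 4 -140 0 0 0; 4 4 -140 0 0 0; 4 4 -140 0 0 0"}}

```text
t: 2.5
tool_pos: [0.563, 0.0742, 0.1646]
tool_rot: [-0.35, 3.12, -0.002]
contact_force: [0.7, -1.3, 1.2]
opening: 0.0856
```

{"name": "arm_command", "arguments": {"rows": "0 0 0 0 0 0; 0 0 0 0 0 0; 0 0 0 0 0 0; 0 0 0 0 0 0; 0 0 0 0 0 0; 0 0 0 0 0 0; 0 0 0 0 0 0; 0 0 0 0 0 0", "jaw": 0, "squeeze": 40}}

```text
t: 3.5
tool_pos: [0.5634, 0.0742, 0.1652]
tool_rot: [-0.35, 3.119, -0.002]
contact_force: [0.1, -0.6, 4.8]
opening: 0.0251
```

{"name": "arm_command", "arguments": {"rows": "0 0 30 0 0 0; 0 0 65 0 0 0; -10 -40 65 0 0 -1; -20 -85 65 0 0 -3; -40 -145 65 0 0 -5; -60 -205 65 0 0 -7; -80 -265 65 0 0 -9; -100 -320 65 0 0 -11; -113 -365 65 0 0 -13; -113 -397 55 0 0 -13; -113 -397 45 0 0 -13; -113 -397 45 0 0 -13"}}

```text
t: 5.0
tool_pos: [0.4495, -0.3215, 0.2077]
tool_rot: [-0.005, -3.141, -0.003]
contact_force: [0.1, 0.9, -1.9]
opening: 0.025
```

Run:
```python
from h import *
import pickle
o=monitor.get_obs(); print(o["t"],o["tool_pos"],o["tool_rot"],o["q"].round(2),o["contact_force"],o["opening"])
g=grab("wrist","w2");pickle.dump(g,open("g2.pkl","wb"))
t=grab("top");pickle.dump(t,open("t2.pkl","wb"))
a=np.vstack([g["im"][:,:],])
c=cv2.resize(t["im"][150:240,360:480],None,fx=2.5,fy=2.5,interpolation=cv2.INTER_CUBIC)
out=np.zeros((600,640,3),np.uint8); out[:375]=g["im"][:375]; out[375:600,:300]=c; 
cv2.imwrite("pics/w2c.png",out)
```

```text
5.0 [ 0.44951538 -0.32148663  0.20774755] [-5.02171639e-03 -3.14107425e+00 -2.95632673e-03] [-0.76 -0.04  1.87  0.    1.31 -2.32] [ 0.06119577  0.92034678 -1.90258761] 0.024959576070583744
```

View pics/w2c.png

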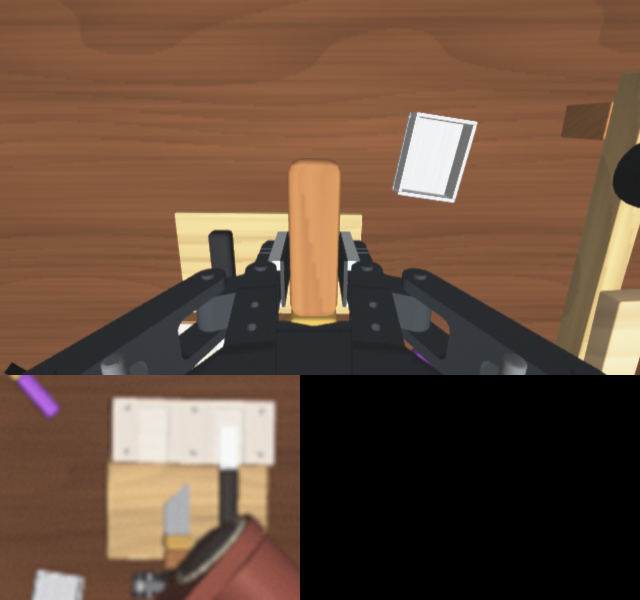

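The knife sits straight in the jaws (handle 289–340, 160–318). The base's rear edge runs (176,213)–(362,216). In the top crop the blade is at about (178,510), and the empty pocket is left of it at about (152,435).

Run:
```python
from h import *
import pickle
g=pickle.load(open("g2.pkl","rb")); t=pickle.load(open("t2.pkl","rb"))
hs=cv2.cvtColor(g["im"],cv2.COLOR_BGR2HSV)
# base corners in wrist
for u,v in [(176,213),(362,216)]: print("base corner wrist",(pt(g,u,v,.01)[:2]*1000).round(1))
# handle in wrist, top plane z
for z in (.150,):
  for u,v in [(289,180),(340,180),(289,300),(339,300),(315,160)]: print("handle",(pt(g,u,v,z)[:2]*1000).round(1))
# top: subpixel edges of base left/right & rear, cover front by brightness/sat profile at z
im=t["im"];hv=cv2.cvtColor(im,cv2.COLOR_BGR2HSV)
V=im.astype(float).sum(2)
def edge(prof,lo,hi,):
    d=np.abs(np.diff(prof))[lo:hi]; w=d*(d>d.max()*.4); return lo+.5+(w*np.arange(len(w))).sum()/w.sum()
for r in (190,195,200): 
    u=edge(V[r],396,408); w=edge(V[r],462,472); print("base L/R row",r,(pt(t,u,r,.01)[:2]*1000).round(1),(pt(t,w,r,.01)[:2]*1000).round(1))
for r in (164,170,178):
    u=edge(V[r],396,410); w=edge(V[r],464,476); print("cover L/R row",r,(pt(t,u,r,.031)[:2]*1000).round(1),(pt(t,w,r,.031)[:2]*1000).round(1))
S=hv[...,1].astype(float)
for c in (408,415,420,426): v=edge(S[:,c],180,191); print("cover front col",c,(pt(t,c,v,.031)[:2]*1000).round(1)); v=edge(V[:,c],217,229); print("  base rear",(pt(t,c,v,.01)[:2]*1000).round(1))
for r in (172,176,180): print("pocket row",r,V[r,408:436].astype(int))
for r in (198,202,206): print("blade row",r,S[r,418:445].astype(int))
print((pt(t,425,205,.141)*1000).round(1),(pt(t,435,205,.141)*1000).round(1))
```

```text
base corner wrist [ 469.7 -459.1]
base corner wrist [ 473.6 -272.9]
handle [ 408.7 -333. ]
handle [ 408.8 -309.5]
handle [ 472.2 -334.7]
handle [ 472.3 -308.7]
handle [ 399.5 -321. ]
base L/R row 190 [ 569.6 -272. ] [ 571.1 -462.3]
base L/R row 195 [ 554.5 -270.8] [ 556.1 -462.3]
base L/R row 200 [ 539.4 -270.8] [ 541.  -461.8]
cover L/R row 164 [ 645.8 -272.5] [ 647. -464.]
cover L/R row 170 [ 627.9 -272.5] [ 629.2 -463.6]
cover L/R row 178 [ 604.1 -272.6] [ 605.5 -462.7]
cover front col 408 [ 584.9 -283.1]
  base rear [ 470.2 -287.6]
cover front col 415 [ 585.2 -303.7]
  base rear [ 469.2 -308.6]
cover front col 420 [ 585.4 -318.5]
  base rear [ 466.7 -323.5]
cover front col 426 [ 584.8 -336.2]
  base rear [ 457.6 -341.5]
pocket row 172 [673 673 671 670 669 666 667 677 688 692 694 691 693 693 692 692 693 690
 668 651 657 670 675 671 671 666 670 668]
pocket row 176 [669 670 670 671 673 667 672 683 696 701 695 699 697 697 695 699 695 692
 672 655 661 671 675 672 667 668 668 668]
pocket row 180 [664 622 575 605 650 668 674 684 696 698 700 699 699 701 698 702 699 693
 672 663 672 671 672 673 667 670 667 638]
blade row 198 [102 102 104 101 102 102 101 104 102  98  78  44  14   4   6   6   4  37
  79  97 101 101 101 101 102 103 102]
blade row 202 [102 101 102 103 102 103  97  67  15   6   6   4   6   6   7   7   3  35
  78  99 102 102 101 102 102 102 102]
blade row 206 [102 103 103 102 102 103  96  61  12   6   7   6   7   6   6   7   3  32
  77  99 102 103 103  99 101 103 104]
[ 522.2 -307.2  141. ] [ 522.5 -334.   141. ]
```

{"name": "arm_command", "arguments": {"rows": "0 0 -30 0 0 0; 0 0 -60 0 0 0; 0 0 -90 0 0 0; 0 -1 -110 0 0 0; 0 -1 -116 0 0 0; 0 -1 -117 0 0 0; 0 -1 -117 0 0 0"}}

```text
t: 5.98
tool_pos: [0.4511, -0.3231, 0.0938]
tool_rot: [0.003, 3.138, -0.003]
contact_force: [-0.2, -0.0, -1.2]
opening: 0.0248
```

{"name": "arm_command", "arguments": {"rows": "0 1 -4 0 0 0; 0 1 -5 0 0 0; 0 1 -5 0 0 0; 0 1 -5 0 0 0"}}

```text
t: 6.48
tool_pos: [0.4511, -0.3222, 0.0888]
tool_rot: [0.003, 3.138, -0.003]
contact_force: [0.1, -0.3, -0.8]
opening: 0.0252
```

Run:
```python
from h import *
for n in ("side","top"):
    g=grab(n)
    p=proj(g,[.52,-.322,.02]).astype(int); print(n,p)
    c=g["im"][p[1]-50:p[1]+50,p[0]-65:p[0]+65]
    cv2.imwrite("pics/i_%s.png"%n,c)
a=[cv2.resize(cv2.imread("pics/i_%s.png"%n),(390,300),interpolation=cv2.INTER_CUBIC) for n in("side","top")]
cv2.imwrite("pics/i.png",np.hstack(a)); o=monitor.get_obs(); print(o["tool_pos"],o["contact_force"])
```

```text
side [381 292]
top [420 206]
[ 0.45107138 -0.3221624   0.08882725] [ 0.70790862 -0.01547326 -1.37032219]
```

View pics/i.png

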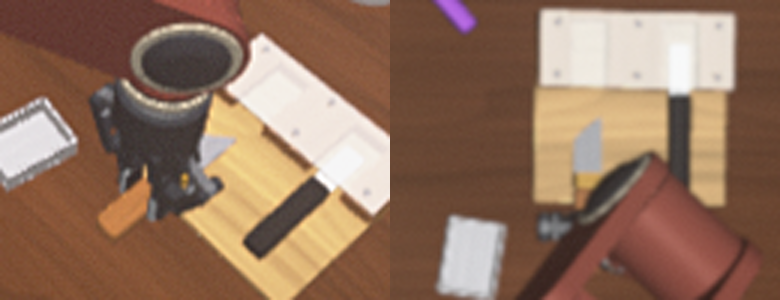

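Blade (574–602) is centred on the pocket (570–607), so I'll insert.

{"name": "arm_command", "arguments": {"rows": "10 0 0 0 0 0; 20 0 0 0 0 0; 30 0 0 0 0 0; 40 0 0 0 0 0; 50 0 0 0 0 0; 60 0 0 0 0 0; 70 0 0 0 0 0; 76 0 0 0 0 0; 78 0 0 0 0 0; 78 0 0 0 0 0"}}

```text
t: 7.82
tool_pos: [0.529, -0.3221, 0.0888]
tool_rot: [0.003, 3.138, -0.003]
contact_force: [-0.2, 0.2, -0.9]
opening: 0.0252
```

{"name": "arm_command", "arguments": {"rows": "2 0 -1 0 0 0; 4 0 -1 0 0 0; 5 0 -1 0 0 0; 6 0 -1 0 0 0; 6 0 -1 0 0 0"}}

```text
t: 8.45
tool_pos: [0.5351, -0.3222, 0.0878]
tool_rot: [0.003, 3.138, -0.003]
contact_force: [0.0, -0.3, -0.5]
opening: 0.0251
```

{"name": "arm_command", "arguments": {"rows": "1 0 -1 0 0 0; 2 0 -1 0 0 0; 2 0 -1 0 0 0; 2 0 -1 0 0 0"}}

```text
t: 8.95
tool_pos: [0.536, -0.3223, 0.0872]
tool_rot: [-0.003, -3.141, 0.002]
contact_force: [-7.2, 1.4, 5.5]
opening: 0.025
```

Handle meets the cover (Fx −7 N) and the apron (Fz +5 N). Release.

{"name": "arm_command", "arguments": {"rows": "0 0 0 0 0 0; 0 0 0 0 0 0; 0 0 0 0 0 0; 0 0 0 0 0 0; 0 0 10 0 0 0; 0 0 30 0 0 0; 0 0 70 0 0 0; 0 0 120 0 0 0; 0 0 170 0 0 0; 0 0 170 0 0 0", "jaw": 0.6}}

```text
t: 10.2
tool_pos: [0.5383, -0.3239, 0.266]
tool_rot: [0.002, 3.131, -0.015]
contact_force: [0.4, -0.5, 0.0]
opening: 0.0513
```

Run:
```python
from h import *
o=monitor.get_obs(); print(o["t"],o["tool_pos"],o["contact_force"],o["opening"],o["q"].round(2))
g=grab("wrist"); s=grab("side")
p=proj(s,[.56,-.34,.02]).astype(int); c=cv2.resize(s["im"][p[1]-50:p[1]+50,p[0]-65:p[0]+65],(390,300),interpolation=cv2.INTER_CUBIC)
b=cv2.resize(g["im"],(480,300)); cv2.imwrite("pics/rel.png",np.hstack([c,b])[:,:800])
```

```text
10.2 [ 0.53826684 -0.3239231   0.26601775] [ 0.40197811 -0.50918055  0.0055071 ] 0.05125093739041024 [-0.66  0.08  1.65 -0.    1.4  -2.23]
```

View pics/rel.png

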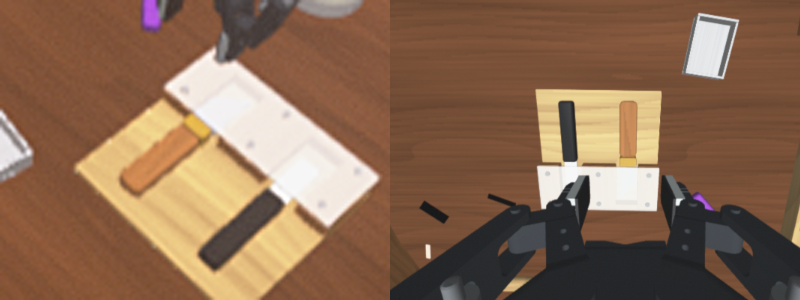

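Released: in the side view the ferrule touches the cover, and the folder is untouched. Next I'll measure the slat edge, the line and the board edges in one top image.

Run:
```python
from h import *
import pickle
t=grab("top","t3"); im=t["im"];V=im.astype(float).sum(2)
def edgeu(r,lo,hi,sgn):
    p=cv2.GaussianBlur(V[r:r+1],(0,0),.7)[0]; d=np.clip(sgn*np.diff(p),0,None)[lo:hi]; k=d.argmax(); a=slice(max(k-2,0),k+3); return lo+.5+(d[a]*np.arange(len(d))[a]).sum()/d[a].sum()
def fit(name,rows,lo,hi,sgn,z,vert=True):
    A=[]
    for r in rows:
        A.append(pt(t,edgeu(r,lo,hi,sgn),r,z)[:2]*1000)
    A=np.array(A); 
    for _ in range(3):
        c=np.polyfit(A[:,0],A[:,1],1); e=A[:,1]-np.polyval(c,A[:,0]); A=A[np.abs(e)<max(1.5*e.std(),.5)]
    print(name,"yaw",np.degrees(np.arctan(c[0])).round(2),"y at x=589",np.polyval(c,589).round(1),"n",len(A),"std",e.std().round(2))
rows=list(range(104,138))+list(range(235,264))
fit("outer slat outer",rows,230,241,1,.07); fit("outer slat inner",rows,240,250,-1,.07)
fit("mid slat L",list(range(132,150))+list(range(214,225)),280,289,1,.07)
fit("inner slat R",list(range(104,150))+list(range(212,262)),335,346,-1,.07)
fit("cleat L",range(168,192),318,326,-1,.124); fit("cleat R",range(168,192),327,334,1,.124)
fit("board inner end",range(160,205),336,346,-1,.088)
L=[]
for r in range(158,209):
    c=277; s=V[r,271:284]; w=np.clip(np.median(s)-40-s,0,None)
    if w.sum()>0: L.append(pt(t,(w*np.arange(271,284)).sum()/w.sum(),r,.088)[:2]*1000)
L=np.array(L);c=np.polyfit(L[:,0],L[:,1],1);print("line",np.degrees(np.arctan(c[0])),np.polyval(c,589),L[:,0].min(),L[:,0].max())
# board long edges
for nm,lo,hi,sg in(("top",150,162,1),("bot",203,216,-1)):
    A=[]
    for u in list(range(248,272))+list(range(292,334)):
        p=cv2.GaussianBlur(V[:,u:u+1],(0,0),.7)[:,0]; d=np.clip(sg*np.diff(p),0,None)[lo:hi];k=d.argmax();A.append(pt(t,u,lo+.5+k,.088)[:2]*1000)
    A=np.array(A)
    for _ in range(3):
        c=np.polyfit(A[:,1],A[:,0],1);e=A[:,0]-np.polyval(c,A[:,1]);A=A[np.abs(e)<max(1.5*e.std(),.5)]
    print("board",nm,"yaw",np.degrees(np.arctan(-c[0])).round(2),"x at y=-42",np.polyval(c,-42).round(1),"y=102",np.polyval(c,102).round(1),len(A))
o=monitor.get_obs();print(o["tool_pos"])
```

```text
outer slat outer yaw 1.18 y at x=589 220.1 n 39 std 0.22
outer slat inner yaw 1.14 y at x=589 199.5 n 38 std 0.37
mid slat L yaw 0.78 y at x=589 80.5 n 25 std 0.16
inner slat R yaw 1.21 y at x=589 -80.6 n 66 std 0.8
cleat L yaw 2.79 y at x=589 -30.1 n 17 std 0.38
cleat R yaw 1.45 y at x=589 -52.9 n 19 std 0.23
board inner end yaw 1.08 y at x=589 -79.4 n 40 std 0.85
line 3.0946062730714488 103.57266680284219 511.10376829573903 653.7337476225746
board top yaw 3.24 x at y=-42 667.2 y=102 659.0 41
board bot yaw 3.21 x at y=-42 515.5 y=102 507.4 45
[ 0.5357763  -0.32203661  0.25744333]
```

Board yaw is about 3.1° and rack yaw about 1.15°. The grip is at (591,−42), so I need a slide of about 117 mm along the rack's y and a −2° turn to square it.

{"name": "arm_command", "arguments": {"rows": "5 25 0 0 0 0; 15 75 0 0 0 1; 25 125 0 0 0 2; 35 175 0 0 0 3; 45 225 0 0 0 3; 55 265 0 0 0 3; 55 280 0 0 0 3; 55 280 -30 0 0 3; 55 280 -60 0 0 3; 55 280 -85 0 0 3; 55 280 -90 0 0 3; 55 280 -90 0 0 3", "jaw": 1}}

```text
t: 11.85
tool_pos: [0.5905, -0.0421, 0.1672]
tool_rot: [0.079, -3.139, 0.002]
contact_force: [0.2, -0.2, 0.0]
opening: 0.0856
```

Run:
```python
from h import *
for i in range(3): grab("side")
o=monitor.get_obs(); R=Ro.from_rotvec(o["tool_rot"]).as_matrix()
print(o["t"],o["tool_pos"],o["contact_force"],R[:,2].round(4),np.degrees(np.arctan2(-R[1,1],-R[0,1])), np.degrees(np.arctan2(R[1,1],R[0,1])))
g=grab("wrist","w4")
```

```text
12.0 [ 0.59149137 -0.04225264  0.16894049] [ 0.1675291  -0.783021   -0.03614811] [ 0.0021 -0.0019 -1.    ] -87.10183515439105 92.89816484560896
```

View pics/w4.png

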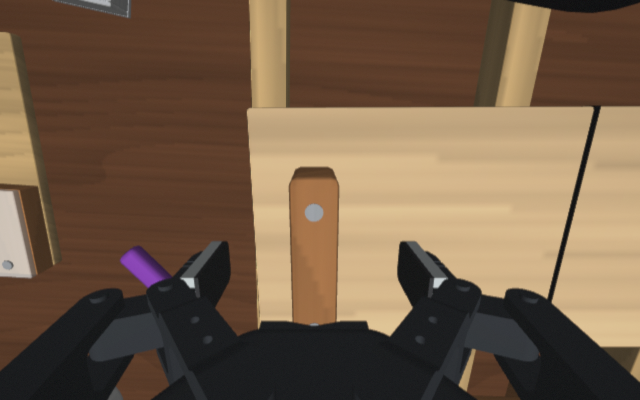

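The cleat at (314,245) is centred between the open fingers. I'll lower a little and close.

{"name": "arm_command", "arguments": {"rows": "0 0 -3 0 0 0; 0 0 -4 0 0 0; 0 0 -4 0 0 0"}}

```text
t: 12.42
tool_pos: [0.5914, -0.0422, 0.1649]
tool_rot: [-0.079, 3.139, -0.003]
contact_force: [-1.1, -0.9, -1.2]
opening: 0.0851
```

{"name": "arm_command", "arguments": {"rows": "0 0 0 0 0 0; 0 0 0 0 0 0; 0 0 0 0 0 0; 0 0 0 0 0 0; 0 0 0 0 0 0; 0 0 0 0 0 0; 0 0 0 0 0 0; 0 0 0 0 0 0; 0 0 0 0 0 0", "jaw": 0, "squeeze": 70}}

```text
t: 13.55
tool_pos: [0.5915, -0.0421, 0.165]
tool_rot: [-0.079, 3.139, -0.003]
contact_force: [-1.1, 1.0, 1.6]
opening: 0.0212
```

Run:
```python
from h import *
for i in range(4): o=monitor.get_obs(); R=Ro.from_rotvec(o["tool_rot"]).as_matrix();print(o["t"],o["tool_pos"],o["contact_force"],o["wrist_torque"],o["opening"],R[:,2].round(4),np.degrees(np.arctan2(R[1,1],R[0,1])));grab("side")
```

```text
13.55 [ 0.59147071 -0.0421455   0.16502453] [-1.1157103   0.95106668  1.63714169] [0.33922449 0.15010296 0.21988141] 0.0211846915915107 [ 0.002  -0.0017 -1.    ] 92.9017268924255
13.6 [ 0.59148069 -0.04214839  0.165026  ] [-0.19363358  0.77988531  2.65793828] [0.32478002 0.2130223  0.158325  ] 0.020840087674991292 [ 0.002  -0.0017 -1.    ] 92.90191759067025
13.65 [ 0.59147897 -0.04213709  0.16502359] [-0.61868571  1.11947479  2.85217157] [0.29786951 0.19901365 0.18151553] 0.02093898154763017 [ 0.002  -0.0017 -1.    ] 92.90423460730939
13.7 [ 0.5914682  -0.04211713  0.16503142] [-1.32137513  2.1928703   3.6285577 ] [0.34518699 0.21334007 0.21696156] 0.020853954574636107 [ 0.002  -0.0017 -1.    ] 92.90607900755907
```

{"name": "arm_command", "arguments": {"rows": "0 1 -0.5 0 0 0; 0 4 -0.5 0 0 -0.2; 0 8 -0.5 0 0 -0.4; 0 13 -0.5 0 0 -0.6; 0 18 -0.5 0 0 -0.8; 0 23 -0.5 0 0 -1; -1 28 -0.5 0 0 -1.2; -1 33 -0.5 0 0 -1.4; -1 38 -0.5 0 0 -1.6; -1 43 -0.5 0 0 -1.8; -1 46 -0.5 0 0 -2; -1 47 -0.5 0 0 -2"}}

```text
t: 15.25
tool_pos: [0.5909, 0.0033, 0.1651]
tool_rot: [-0.024, 3.139, -0.008]
contact_force: [-1.0, -6.1, 4.5]
opening: 0.0205
```

```bash
cat > st.py <<'E'
from h import *
o=monitor.get_obs(); R=Ro.from_rotvec(o["tool_rot"]).as_matrix();print(o["t"],o["tool_pos"].round(4),o["contact_force"].round(1),o["wrist_torque"].round(2),o["opening"].round(4),R[:,2].round(4),np.degrees(np.arctan2(R[1,1],R[0,1])).round(2))
E
python3 st.py
```

```text
Traceback (most recent call last):
  File "st.py", line 2, in <module>
    o=monitor.get_obs(); R=Ro.from_rotvec(o["tool_rot"]).as_matrix();print(o["t"],o["tool_pos"].round(4),o["contact_force"].round(1),o["wrist_torque"].round(2),o["opening"].round(4),R[:,2].round(4),np.degrees(np.arctan2(R[1,1],R[0,1])).round(2))
                                                                                                                                                                ^^^^^^^^^^^^^^^^^^
AttributeError: 'float' object has no attribute 'round'
```

```bash
sed -i 's/o\["opening"\].round(4)/o["opening"]/' st.py; python3 st.py
```

```text
15.25 [0.5909 0.0033 0.1651] [-1.  -6.1  4.5] [-0.43  0.26  0.15] 0.0204756879820799 [ 0.003  -0.0052 -1.    ] 90.88
```

{"name": "arm_command", "arguments": {"rows": "0 3 -0.5 0.2 0 0; 0 8 -0.5 0.2 0 0; 0 14 -0.5 0.2 0 0; 0 20 -0.5 0.2 0 0; 0 26 -0.5 0.2 0 0; -1 32 -0.5 0.2 0 0; -1 38 -0.5 0.2 0 0; -1 44 -0.5 0.2 0 0; -1 50 -0.5 0.2 0 0; -1 55 -0.5 0.2 0 0; -1 59 -0.5 0.2 0 0; -1 60 -0.5 0.2 0 0"}}

```text
t: 16.75
tool_pos: [0.5908, 0.0615, 0.1656]
tool_rot: [-0.023, 3.136, -0.01]
contact_force: [-0.4, -7.1, 5.6]
opening: 0.0206
```

```bash
python3 st.py
python3 - <<'E'
from h import *
import pickle
t=grab("top","t5"); pickle.dump(t,open("t5.pkl","wb")); g=grab("wrist","w5"); pickle.dump(g,open("g5.pkl","wb"))
a=cv2.resize(t["im"][95:275,160:360],(533,480),interpolation=cv2.INTER_CUBIC)
cv2.imwrite("pics/m5.png",a)
E
python3 st.py
```

```text
16.75 [0.5908 0.0615 0.1656] [-0.4 -7.1  5.6] [-0.9   0.32  0.1 ] 0.02063234841377331 [ 0.0053 -0.0062 -1.    ] 90.86
16.85 [0.5908 0.0615 0.1656] [-0.1 -5.9  5.6] [-0.84  0.27  0.06] 0.020855787725935618 [ 0.0052 -0.0059 -1.    ] 90.85
```

View pics/m5.png

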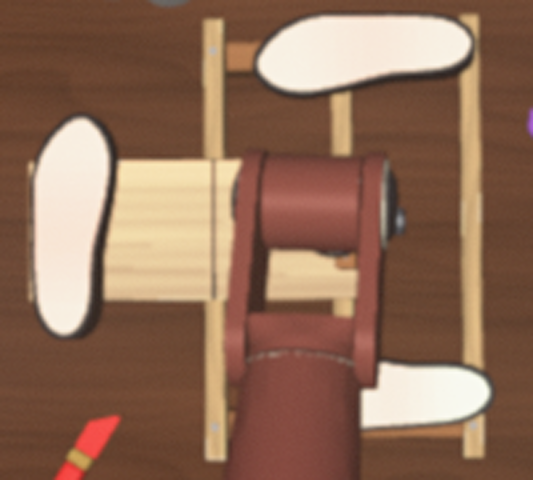

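View pics/w5.png

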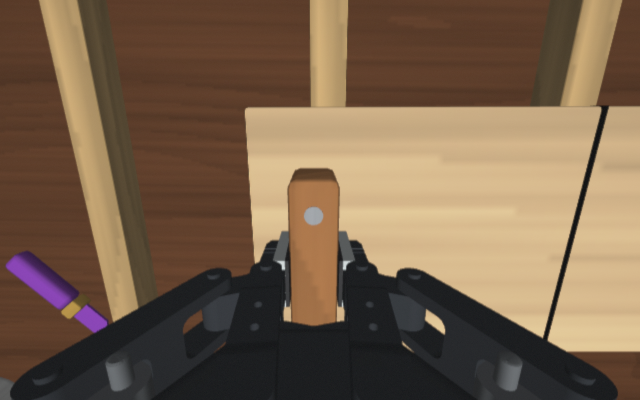

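Line at crop x≈214, slat outer edge at about 205: a few mm more to go. The sole is in place. I'll measure it by fits.

```bash
cat > meas.py <<'E'
from h import *
def meas(t):
    V=t["im"].astype(float).sum(2)
    def slat(rows):
        A=[]
        for r in rows:
            p=cv2.GaussianBlur(V[r:r+1],(0,0),.7)[0]; d=np.clip(np.diff(p),0,None)[230:241];k=d.argmax();a=slice(max(k-2,0),k+3)
            A.append(pt(t,230.5+(d[a]*np.arange(11)[a]).sum()/d[a].sum(),r,.07)[:2]*1000)
        return np.array(A)
    def line(lo,hi):
        A=[]
        for r in range(160,206):
            s=V[r,lo:hi];w=np.clip(np.median(s)-60-s,0,None)
            if w.sum()>0:A.append(pt(t,(w*np.arange(lo,hi)).sum()/w.sum(),r,.088)[:2]*1000)
        return np.array(A)
    def fit(A):
        for _ in range(4):
            c=np.polyfit(A[:,0],A[:,1],1);e=A[:,1]-np.polyval(c,A[:,0]);A=A[np.abs(e)<max(1.8*e.std(),.5)]
        return c,len(A),e.std()
    s=fit(slat(list(range(104,138))+list(range(235,264)))); l=fit(line(232,248))
    for n,f in(("slat",s),("line",l)): print(n,"yaw %.2f y(583)=%.1f n%d std%.2f"%(np.degrees(np.arctan(f[0][0])),np.polyval(f[0],583),f[1],f[2]))
    A=[]
    for nm,lo,hi,sg in(("far",146,162,1),("near",200,216,-1)):
        A=[]
        for u in range(204,247):
            p=cv2.GaussianBlur(V[:,u:u+1],(0,0),.7)[:,0];d=np.clip(sg*np.diff(p),0,None)[lo:hi];k=d.argmax();A.append(pt(t,u,lo+.5+k,.088)[:2]*1000)
        c,n,e=fit(np.array(A)[:,::-1]);print("board",nm,"yaw %.2f n%d std%.2f"%(np.degrees(np.arctan(-c[0])),n,e))
E
python3 - <<'E'
from meas import *
import pickle
meas(pickle.load(open("t5.pkl","rb")))
g=pickle.load(open("g5.pkl","rb"))
A=np.array([pt(g,u,v,.088)[:2]*1000 for u,v in((604,110),(545,340))]);print("wrist line",A.round(1),np.degrees(np.arctan2(A[1,1]-A[0,1],A[1,0]-A[0,0])), np.interp(583,A[:,0],A[:,1]))
print("slat edge wrist",[ (pt(g,u,v,.07)[:2]*1000).round(1) for u,v in((622,0),(604,75))])
E
```

```text
slat yaw 1.19 y(583)=220.0 n53 std0.45
line yaw 1.24 y(583)=194.2 n33 std1.66
board far yaw 0.34 n40 std0.00
board near yaw 0.51 n38 std0.00
wrist line [[516.7 203.5]
 [654.1 206.6]] 1.2739087399124671 204.9718141269807
slat edge wrist [array([462.8, 214.8]), array([497.9, 215.9])]
```

```bash
sed -i 's/line(232,248)/line(*w)/; s/def meas(t):/def meas(t,w):/' meas.py
sed -i 's/k=d.argmax();A.append(pt(t,u,lo+.5+k,.088)/k=d.argmax();a=slice(max(k-2,0),k+3);A.append(pt(t,u,lo+.5+(d[a]*np.arange(len(d))[a]).sum()\/d[a].sum(),.088)/' meas.py
python3 - <<'E'
from meas import *
import pickle
t=pickle.load(open("t5.pkl","rb")); V=t["im"].astype(int).sum(2)
for r in(165,180,195,203): print(r,V[r,230:250])
meas(t,(236,246))
E
```

```text
165 [605 607 605 606 610 603 605 604 584 476 459 557 598 603 602 592 528 377
 278 289]
180 [611 609 608 608 610 607 606 608 584 478 464 561 597 608 610 607 590 490
 366 312]
195 [577 579 581 579 579 576 580 588 570 470 455 554 593 599 595 555 436 334
 305 311]
203 [560 561 560 556 559 557 559 563 538 430 370 481 550 559 546 456 352 314
 308 307]
slat yaw 1.19 y(583)=220.0 n53 std0.45
line yaw 0.82 y(583)=206.8 n38 std0.05
board far yaw 0.48 n37 std0.16
board near yaw -0.33 n36 std0.15
```

{"name": "arm_command", "arguments": {"rows": "0 0 -1 0.2 0.1 0; 0 0 -1.5 0.4 0.2 0.1; 0 2 -1.5 0.4 0.2 0.2; 0 5 -1.5 0.4 0.2 0.2; 0 8 -1.5 0.4 0.2 0.2; 0 11 -1.5 0.4 0.2 0.2; 0 13 -1.5 0.4 0.2 0.2; 0 14 -1.5 0.4 0.2 0.2; 0 14 -1.5 0.4 0.2 0.2; 0 14 -1.5 0.4 0.2 0.2"}}

```text
t: 18.1
tool_pos: [0.5918, 0.0738, 0.1652]
tool_rot: [-0.028, 3.137, -0.005]
contact_force: [-0.7, -7.2, 6.7]
opening: 0.0207
```

```bash
python3 st.py
python3 - <<'E'
from meas import *
import pickle
t=grab("top","t6"); pickle.dump(t,open("t6.pkl","wb")); s=grab("side","s6"); g=grab("wrist","w6"); pickle.dump(g,open("g6.pkl","wb"))
V=t["im"].astype(int).sum(2)
for r in(165,195): print(r,V[r,228:248])
meas(t,(231,241))
p=proj(s,[.58,.2,.08]).astype(int); print(p)
a=cv2.resize(s["im"][120:270,190:420],(690,450),interpolation=cv2.INTER_CUBIC); cv2.imwrite("pics/s6c.png",a)
E
python3 st.py
```

```text
18.1 [0.5918 0.0738 0.1652] [-0.7 -7.2  6.7] [-1.02  0.23  0.08] 0.020731428593941295 [ 0.0044 -0.0029 -1.    ] 91.03
165 [604 603 604 602 602 599 528 413 502 591 605 604 582 449 298 317 342 320
 310 312]
195 [577 578 575 577 581 582 565 465 502 578 600 591 527 411 330 310 311 310
 310 305]
slat yaw 1.20 y(583)=220.1 n45 std0.34
line yaw 1.14 y(583)=219.1 n38 std0.16
board far yaw 1.10 n35 std0.20
board near yaw 1.68 n30 std0.31
[281 171]
18.25 [0.5918 0.0738 0.1652] [ 1.3 -6.2  6.7] [-0.98  0.15  0.06] 0.021309200850688336 [ 0.0043 -0.0029 -1.    ] 91.03
```

View pics/s6c.png

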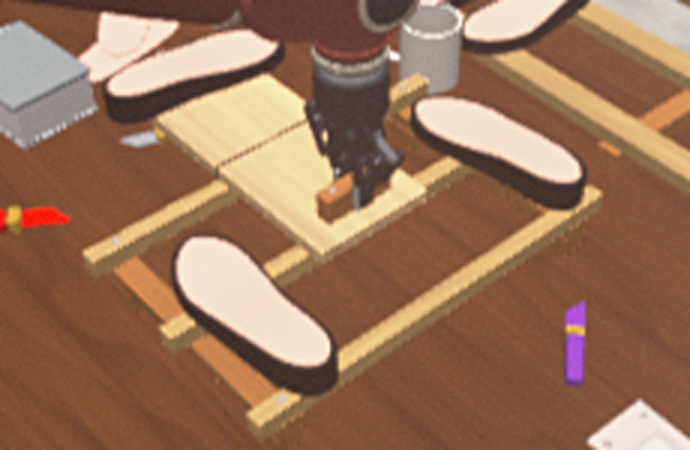

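The line is 1 mm short and square (1.14° vs 1.20°). One last nudge while pressing slightly down.

{"name": "arm_command", "arguments": {"rows": "0 1 -1 0.1 0.1 0; 0 2 -1.5 0.2 0.1 0; 0 2.5 -1.5 0.2 0.1 0; 0 2.5 -1.5 0.2 0.1 0; 0 2.5 -1.5 0.2 0.1 0; 0 2.5 -1.5 0.2 0.1 0"}}

```text
t: 19.0
tool_pos: [0.5925, 0.0744, 0.165]
tool_rot: [-0.029, 3.138, -0.006]
contact_force: [-2.9, -7.6, 8.3]
opening: 0.0208
```

```bash
python3 st.py
python3 - <<'E'
from meas import *
t=grab("top","t7"); meas(t,(231,241)); g=grab("wrist","w7")
grab("side","s7")
cv2.imwrite("pics/f7.png",np.hstack([cv2.resize(t["im"][90:280,150:480],(660,380)),]))
E
python3 st.py
```

```text
19.0 [0.5925 0.0744 0.165 ] [-2.9 -7.6  8.3] [-0.82  0.58  0.31] 0.02083181597067863 [ 0.0038 -0.0035 -1.    ] 91.05
slat yaw 1.17 y(583)=220.0 n52 std0.44
line yaw 2.57 y(583)=219.0 n36 std0.77
board far yaw 1.39 n34 std0.22
board near yaw 1.94 n32 std0.27
19.15 [0.5925 0.0744 0.1651] [-2.4 -8.1  8.7] [-0.84  0.61  0.3 ] 0.02106489480081205 [ 0.0039 -0.0035 -1.    ] 91.05
```

View pics/f7.png

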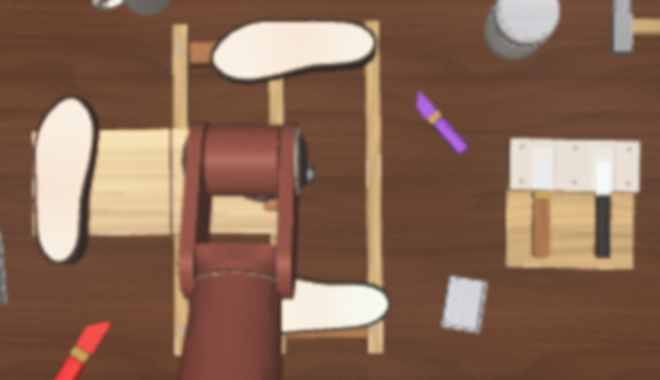

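```bash
python3 - <<'E'
from meas import *
t=grab("top"); meas(t,(230,239)); meas(t,(230,238))
E
python3 st.py
```

```text
slat yaw 1.19 y(583)=220.1 n51 std0.40
line yaw 1.42 y(583)=219.7 n46 std0.22
board far yaw 1.40 n33 std0.24
board near yaw 1.86 n32 std0.20
slat yaw 1.19 y(583)=220.1 n51 std0.40
line yaw 1.44 y(583)=219.7 n46 std0.22
board far yaw 1.40 n33 std0.24
board near yaw 1.86 n32 std0.20
19.2 [0.5925 0.0745 0.165 ] [-3.1 -8.   9.3] [-0.87  0.6   0.32] 0.02135105220538258 [ 0.0039 -0.0035 -1.    ] 91.05
```

Line is within 0.4 mm of the face and square to about 0.3°. The arm is holding with about 9 N downward and a firm grip, so I'll hand in.

```bash
python3 -c "
from station import workorder
print(workorder.finish_job())"; python3 st.py
```

```text
the job is handed in; nothing more can be done
None
the job is handed in; nothing more can be done
```

The job is handed in at about 19 s of the 54 s allowed, with the arm still holding the board. The hand-in gives no verdict, and I could not read the state again after it.

- **Knife:** It went blade first and flat into the empty pocket until the handle met the cover. Contact forces were about 7 N against the cover and 5.5 N against the apron. I let go, and the pictures show it seated with the folder untouched.
- **Board:** I gripped it by its cleat, turned it about 2° square to the slats and slid it about 117 mm outward.
- **Line:** In the last top image the black line was at y = 219.7 mm and the slat's outer face at 220.1 mm, so about 0.4 mm short.
- **Squareness:** Line yaw was 1.4° against the slats' 1.2°. The two long-edge fits gave 1.4° and 1.9°, which is less certain because only a short, noisy stretch of edge was visible.
- **Level:** The arm held the grip with about 9 N down. The tool height was back at its value when it took the grip (165.0 mm). During the slide it read up to 0.6 mm higher with about 0.2° of extra tool tilt, so the board may have tipped very slightly. I corrected that before the end.
- **Other items:** The last pictures show the work sole on the board's outer end. The other soles, folder and tin look unmoved; I judged these by eye and did not measure them.

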